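# Find and release the key left latched on the warming-plate box

## Task

One of the four plain keys on the grey control box has been left latched down, so one wax-warming plate is still on. With the fingertips, tap each of the four keys lightly, one after the other from left to right as seen from the robot, to find the latched one without releasing it; then press that key down to its stop, wait a moment and let it go, so that it pops up and the flag in the window drops flat. Touch the other three no more than lightly, and leave everything else on the bench and on the box where it stands.

Things in the scene. Friction and masses are not known exactly. Their poses are not given: they have to be found in the camera images.
- panel: Grey control box 120 (x) x 340 (y) x 45 mm high, fixed to the bench. Origin: centre of its underside; x away from the robot, y to the left along the key row, z up. On its flat deck four keys stand in a row at x = 0, y = +75, +25, -25 and -75 mm (left to right), a clear window box at y = -135 mm and a loose brass seal near y = +148 mm.
- row (a point): Middle of the key row, on the deck of the box. A key that is up has its cap's top 16 mm above the deck and is soft: 1 N starts it down, 4.5 N takes it 5 mm down, it bottoms at 12 mm (9.5 N) and comes up again when let go (it does not latch).
- window (a point): Centre of the top of the clear window box (55 x 34 mm, 36 mm above the deck). About the one latched key: its cap's top is only 10.5 mm above the deck; it is firm and hardly gives below 5 N. A light tap (under 5 N) leaves it latched. Pressed to its stop, 6.5 mm farther down (top 4 mm above the deck, 9.5 N), held there for a quarter of a second and let go, it rises level with the others.
- key_a: One of four identical keys; which of the four places it stands in varies. Origin: centre of its flat black bezel (46 x 40 mm), on the deck, 45 mm above the bench; axes as the box's. Its plain white cap, 34 (x) x 28 (y) mm, centred over the origin, moves straight down when pressed. Heights and forces: see row and window.
- key_b: One of four identical keys; which of the four places it stands in varies. Origin: centre of its flat black bezel (46 x 40 mm), on the deck, 45 mm above the bench; axes as the box's. Its plain white cap, 34 (x) x 28 (y) mm, centred over the origin, moves straight down when pressed. Heights and forces: see row and window.
- key_c: One of four identical keys; which of the four places it stands in varies. Origin: centre of its flat black bezel (46 x 40 mm), on the deck, 45 mm above the bench; axes as the box's. Its plain white cap, 34 (x) x 28 (y) mm, centred over the origin, moves straight down when pressed. Heights and forces: see row and window.
- key_d: One of four identical keys; which of the four places it stands in varies. Origin: centre of its flat black bezel (46 x 40 mm), on the deck, 45 mm above the bench; axes as the box's. Its plain white cap, 34 (x) x 28 (y) mm, centred over the origin, moves straight down when pressed. Heights and forces: see row and window.
- flag (a joint): Small aluminium flag inside the clear window, worked from inside by the latched key, whichever it is. Value in rad: about 1.33 (nearly upright) while a key is latched, up to 2.9 (tipped over backwards) while that key is pressed to its stop, 0 (flat, towards the robot) when every key is up.
- seal: bystander, to be left alone: small brass seal, 26 mm across, 36 mm tall, standing on the left end of the control box's deck; origin under its centre
- wax: bystander, to be left alone: block of brown wax 50 x 80 x 26 mm, on the bench in front of (robot side of) the box; origin under its centre
- spatula: bystander, to be left alone: modelling spatula 170 mm long lying on the bench in front of the box; origin under its middle, handle to its -x
- jar: bystander, to be left alone: amber jar 54 mm across, 60 mm tall, beyond the box's left end; origin under its centre
- mug: bystander, to be left alone: white mug 74 mm across, 80 mm tall, beyond the box's right end; origin under its centre
- trivet: bystander, to be left alone: iron ring 90 mm across, 10 mm high, on the bench behind the box; origin under its centre
- figure: bystander, to be left alone: bronze figure 48 mm across at the foot, 64 mm tall, on the bench behind the box; origin under its centre
Mind the look-alikes: they are no part of the job. Leave any pink or red look-alike of the key_c alone.

How it is judged:
By the outcome, as a careful person would: the job done as asked, in the order asked, and still so for the second after the job is handed in, with the robot touching nothing.
It also fails if it takes over 48 s, if anything falls off the work surface, if the arm or the gripper's body presses on something with over 40 N, if the wrist force passes 120 N, or if a joint passes its speed limit or range.

## Robot

A 6-joint arm with a two-finger parallel gripper is mounted at the origin on the work surface. World frame = base frame: x ahead of the robot, y to its left, z up, the work surface at z = 0. Lengths are in m, angles in rad, forces in N, time in s.
With the tool pointing down it reaches from about 0.3 to 1 m from the base axis. Payload 5.1 kg.
Tool frame: the origin (TCP) lies at the very end of the fingers, on their centre line; the grasp point (between the pads) lies 19 mm behind it (robot.hold_point_z is the distance from the TCP to the grasp point, in m); y points along the fingers, z is the direction in which the jaws open and shut, and the axes are right-handed (so a half turn about y gives the same grasp; the last joint's range is limited). The gripper opens to 95 mm and grips with 3 to 60 N. Pads are 20 mm wide; open, the fingers measure 119 mm over their backs; the gripper's body (75 mm by 180 mm) begins 59 mm behind the grasp point.
Start: joints at [-1.354, 0.124, 1.65, -0, 1.367, -0.083], TCP at [0.192, -0.621, 0.215] pointing down, gripper open.
Joint ranges: [-2.61, 2.61], [-1.02, 2.33], [0.03, 2.71], [-1.35, 4.49], [0.32, 2.68], [-2.91, 2.91]. Speed limits (rad/s): [2.57, 2.57, 3.14, 3.14, 3.14, 3.14].

## Interface

Orientations are given as a unit quaternion [x, y, z, w].
In Python, from bench import monitor, viewer, job_done, robot gives the robot as it stands.
- The arm moves only by the shell command python3 -m inch 'ROWS' [FORCE]. ROWS is JSON, a list of rows, each a list of 7 numbers: the shift along the tool's x, y, z in units of 30 mm (1.0 is 30 mm), then the turn, a rotation vector about the tool's x, y, z in units of 6 degrees (1.0 is 6 degrees), then the finger opening in mm, from 0 to 95.1. In form: [[x, y, z, rx, ry, rz, fingers], ...]. A call has 1 to 20 rows; each row is the pose to reach, as a shift and turn from the pose commanded when the call began, along the tool's axes at that moment; what a row does not reach only later rows make up. A row lasts 1/12 s, in which the tool goes at most 41.7 mm and 7.16 degrees, less where a joint would pass 70% of its speed; a pose out of reach is approached as far as the arm can. A call with a gripper value outside its range is refused whole. The fingers move at their own pace and stop on an object; FORCE is the grip in N (left out, the last holds). Time passes only in rows, so rows that repeat a pose let the fingers close. It gives the time, the measured TCP pose, the force and the opening at its end, in the units of the state.
- monitor.observe(): the state, without advancing time (a new reading comes with each control period).
- viewer.snapshot(name): name is "scene" or "top"; returns a dict with "image" (480x640x3 uint8, red, green, blue), "K" (3x3 intrinsics, pixels), "eye" and "attitude" of the camera in the world. Camera axes: x right, y up, looking along -z (the intrinsics and any distortion apply to the point x, -y, -z); pixel columns grow to the right and rows downward; lengths in m; the calibration is good to about 2 mm. A picture is of the moment at which its call begins. There is no depth.
- job_done(): hands the job in, once; it reports no verdict.
Trained networks look in a picture, given as the dict that the camera call returned (one of the last four; its "shot" number tells which), for a name from the list of things; names that differ only in an ending like _2 or _b are one class to them, and where a whole thing is asked for, a point or a joint stands for the part that bears it (a point fixed in the world has none). Each returns a list of dicts, best first, with "score" (0 to 1); they miss things now and then, are a little off and sometimes report something else, mostly with a low value. They report only what shows in the picture. A call takes as long as a camera call. They do not tell look-alikes from the thing itself.
- viewer.search_frame(picture, label): "position" ([column, row] as shares, 0 to 1, of the picture: columns of its width, rows of its height, amid what is visible of it).
- viewer.regions_of(picture, label): "mask" (480x640 bool, what is visible of it) and "position" ([column, row] as shares, 0 to 1, of the picture: columns of its width, rows of its height, amid what is visible of it).
The state is a dict: "t": time; "joint_pos": joint angles; "qvel": joint speeds; "effort": joint torques, N m; "eef_pos": TCP position; "tool_rot": TCP orientation; "wrist_force": force on the tool from outside, world axes, zero at the start; "moment": the same for the moment, N m; "width": opening from 0.0 (shut) to 1.0 (fully open).
Only numpy, scipy, OpenCV 4.12 (cv2) and the standard library are available. Lean on these libraries where they do the work, as an engineer would, in place of code of your own. Each camera call takes 0.05 s, during which the arm holds its last target.

## Working session

There is one attempt and no reset: what is moved stays moved. The work goes in short steps, Python scripts to look and compute and a shell command to move; the robot and the scene stay as the last step left them, time stands still between calls to the robot, and variables do not carry over. Pictures are saved under pics/ and viewed, and the job is handed in when it is done.

```bash
mkdir -p pics; ls
python3 - <<'E'
from bench import monitor, viewer, robot
import cv2
s=monitor.observe(); print(s)
print([a for a in dir(robot) if a[0]!='_'], robot.hold_point_z)
for n in("scene","top"):
    p=viewer.snapshot(n); cv2.imwrite(f"pics/{n}0.png",p["image"][:,:,::-1]); print(n,p["K"],p["eye"],p["attitude"],[k for k in p])
    if n=="top":
        for l in ("panel","key_a","window","seal","flag"):
            for d in viewer.search_frame(p,l)[:6]: print(l,d["position"][0]*640,d["position"][1]*480,d["score"])
E
```

```text
pics
{'t': 0.0, 'joint_pos': array([-1.35356243e+00,  1.24476528e-01,  1.65165910e+00, -9.88583083e-07,
        1.36752551e+00, -8.25792025e-02]), 'qvel': array([-1.76010919e-03, -5.79890074e-04,  3.14620860e-04, -3.33142265e-04,
       -7.57721366e-04, -1.96636411e-05]), 'effort': array([ 1.11841744e-04, -4.17598414e+01, -3.59933567e+01,  7.74833327e-02,
        4.92250035e-02, -2.16144344e-04]), 'eef_pos': array([ 0.19181724, -0.62037634,  0.21341437]), 'tool_rot': array([-0.10565293,  0.69990586, -0.69844658,  0.10555385]), 'wrist_force': array([0.58583491, 0.41223088, 0.34549276]), 'moment': array([-0.0050761 ,  0.01602714, -0.03056819]), 'width': 0.996508172194737}
['MotionError', 'hold_point_z'] 0.0188
scene [[487.66795027   0.         319.48110609]
 [  0.         487.66795027 247.81602574]
 [  0.           0.           1.        ]] [1.13804365 0.38231844 0.53926149] [0.22956085 0.40729808 0.76189024 0.4482559 ] ['image', 'K', 'eye', 'attitude', 'shot']
top [[460.89372144   0.         323.11014759]
 [  0.         460.89372144 236.72592295]
 [  0.           0.           1.        ]] [0.46777486 0.05284499 0.93069903] [-0.01645623  0.01485121  0.7158768  -0.69787466] ['image', 'K', 'eye', 'attitude', 'shot']
panel 332.288 212.88 0.72
key_a 221.632 148.176 0.96
key_a 262.4 327.88800000000003 0.83
key_a 348.416 215.52 0.73
key_a 369.792 215.904 0.71
key_a 216.38400000000001 292.512 0.62
key_a 291.008 211.488 0.59
window 328.896 212.208 0.71
seal 251.00799999999998 208.8 0.69
seal 342.784 275.52 0.65
```

View pics/top0.png

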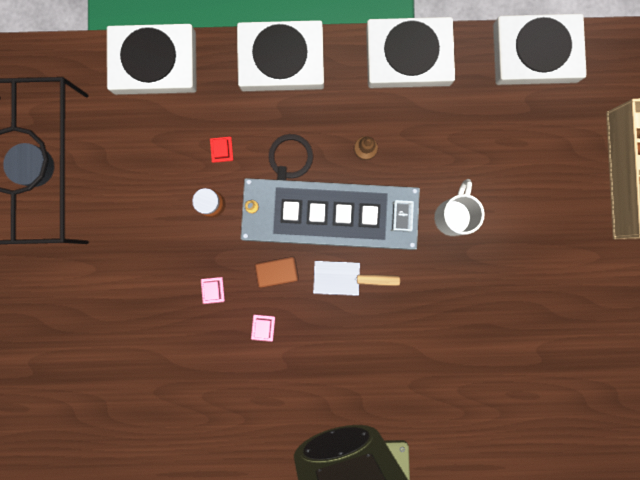

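View pics/scene0.png

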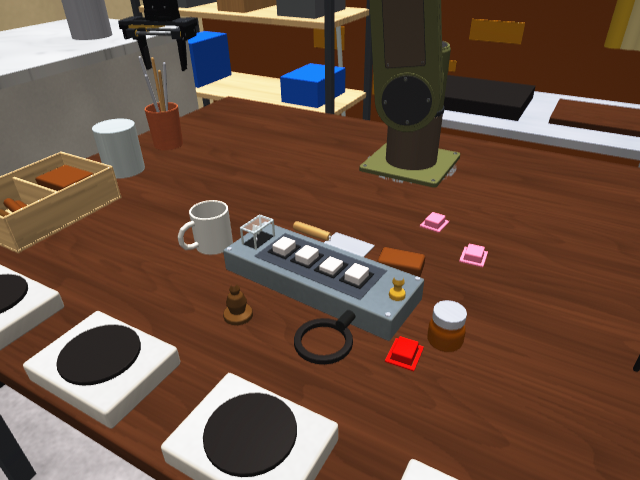

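```bash
cat > h.py <<'E'
import numpy as np, cv2
from scipy.spatial.transform import Rotation as R
def ray(p,uv):
    K=p["K"]; d=np.linalg.inv(K)@np.array([uv[0],uv[1],1.]); d=np.array([d[0],-d[1],-d[2]])
    return R.from_quat(p["attitude"]).apply(d)
def atz(p,uv,z):
    d=ray(p,uv); e=np.array(p["eye"]); return e+d*(z-e[2])/d[2]
def proj(p,X):
    c=R.from_quat(p["attitude"]).inv().apply(np.array(X)-p["eye"]); q=p["K"]@np.array([c[0],-c[1],-c[2]]); return q[:2]/q[2]
E
python3 - <<'E'
from h import *
from bench import viewer
P={n:viewer.snapshot(n) for n in("top","scene")}
p=P["top"]
g=p["image"].astype(int)
m=((g.min(2)>200)).astype(np.uint8)
n,l,st,c=cv2.connectedComponentsWithStats(m)
caps=[]
for i in range(1,n):
    if 150<st[i,4]<600 and 270<c[i][0]<390 and 190<c[i][1]<235:
        X=atz(p,c[i],.061); print(c[i],st[i],X); caps.append(X)
# box corners
from scipy.optimize import least_squares
hsv=cv2.cvtColor(p["image"],cv2.COLOR_RGB2HSV)
for uv in((245,180),(419,187),(417,248),(242,240)): print(uv,hsv[uv[1],uv[0]],atz(p,uv,.045))
caps=np.array(sorted(caps,key=lambda a:-a[1]))
print(np.diff(caps,axis=0), caps.mean(0))
d=caps[0]-caps[-1]; print("yaw deg",np.degrees(np.arctan2(-d[0],d[1])))
for n in P:
    im=P[n]["image"][:,:,::-1]
    x0,y0,w,h=(235,170,200,85) if n=="top" else (215,205,220,130)
    cv2.imwrite(f"pics/crop_{n}.png",cv2.resize(im[y0:y0+h,x0:x0+w],None,fx=3.6,fy=3.6,interpolation=cv2.INTER_CUBIC))
E
```

```text
[290.44444444 210.49259259] [283 202  16  18 270] [0.55762921 0.11491518 0.061     ]
[316.88345865 212.30827068] [309 203  16  19 266] [0.55289412 0.06493981 0.061     ]
[343.00746269 213.43283582] [336 204  15  19 268] [0.54948933 0.01555832 0.061     ]
[369.45955882 214.69485294] [362 206  16  19 272] [ 0.54580966 -0.03440926  0.061     ]
(245, 180) [101  28 176] [0.62073948 0.20266565 0.045     ]
(419, 187) [ 10 108 111] [ 0.59843031 -0.13325382  0.045     ]
(417, 248) [  8  89 106] [ 0.48077347 -0.12534056  0.045     ]
(242, 240) [  9  61 113] [0.50472097 0.21051838 0.045     ]
[[-0.0047351  -0.04997537  0.        ]
 [-0.00340478 -0.04938149  0.        ]
 [-0.00367968 -0.04996759  0.        ]] [0.55145558 0.04025101 0.061     ]
yaw deg -4.525728153733449
```

```bash
ls pics
```

```text
crop_scene.png
crop_top.png
scene0.png
top0.png
```

View pics/crop_top.png

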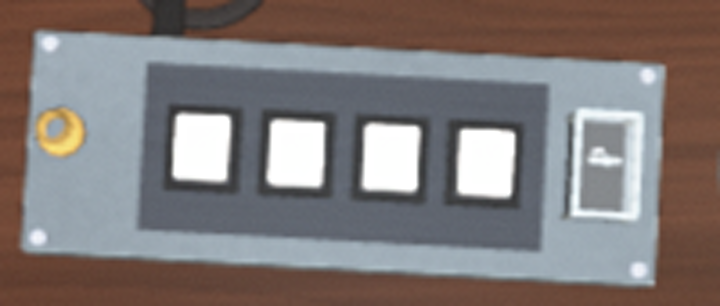

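View pics/crop_scene.png

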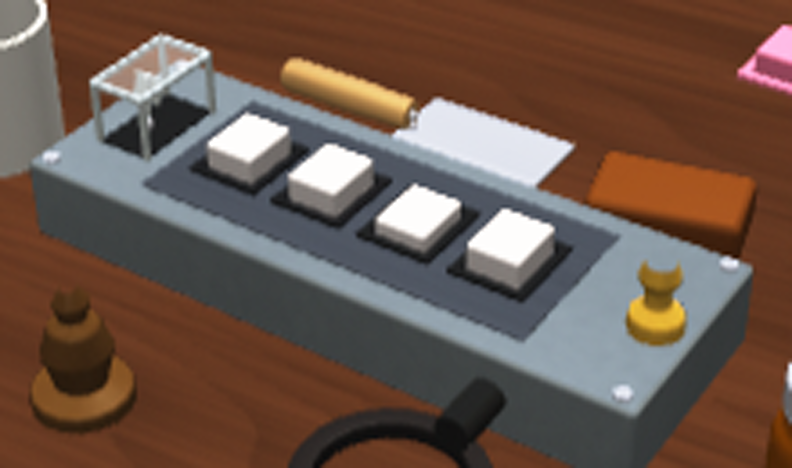

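```bash
cat >> h.py <<'E'
def rel(s,target,yawdeg=None):
    Rt=R.from_quat(s["tool_rot"]); return Rt.inv().apply(np.array(target)-s["eef_pos"])/0.03
E
python3 - <<'E'
from h import *
from bench import monitor
s=monitor.observe(); Rt=R.from_quat(s["tool_rot"]); print(Rt.as_matrix().round(4))
print(rel(s,[.5576,.1149,.16]))
# desired: tool y down, z or x along box y
psi=np.radians(-4.53); bx=np.array([np.cos(psi),np.sin(psi),0]); by=np.array([-np.sin(psi),np.cos(psi),0]); y=np.array([0,0,-1.])
for z in(by,-by,bx,-bx):
    M=np.column_stack([np.cross(y,z),y,z]); print((Rt.inv()*R.from_matrix(M)).as_rotvec(True)/6)
E
```

```text
[[-9.554e-01 -0.000e+00  2.953e-01]
 [-2.953e-01  2.000e-04 -9.554e-01]
 [-0.000e+00 -1.000e+00 -2.000e-04]]
[-18.88987272   1.82189911 -19.83453515]
[ 3.50155344e-04 -2.63822019e+01 -2.28412304e-03]
[1.63369633e-03 3.61779801e+00 2.50445134e-04]
[ 1.40610712e-03 -1.13822020e+01 -1.03230007e-03]
[1.14522286e-03 1.86177980e+01 1.55992048e-03]
```

```bash
python3 -m inch '[[-0.8,0,-0.8,0.2,0,0,0],[-2,0,-2,0,0.5,0,0],[-3.2,0,-3.3,0,0.8,0,0],[-4.3,0,-4.5,0,1.0,0,0],[-5.4,0,-5.7,0,1.2,0,0],[-6.5,0,-6.8,0,1.4,0,0],[-7.6,0,-8,0,1.6,0,0],[-8.7,0,-9.1,0,1.8,0,0],[-9.8,0,-10.3,0,2,0,0],[-10.9,0.2,-11.4,0,2.2,0,0],[-12,0.4,-12.6,0,2.4,0,0],[-13.1,0.6,-13.7,0,2.6,0,0],[-14.2,0.8,-14.9,0,2.8,0,0],[-15.2,1,-16,0,3,0,0],[-16.2,1.2,-17,0,3.2,0,0],[-17.2,1.4,-18,0,3.4,0,0],[-18.1,1.6,-18.9,0,3.6,0,0],[-18.7,1.7,-19.5,0,3.62,0,0],[-18.89,1.8,-19.83,0,3.62,0,0],[-18.89,1.8,-19.83,0,3.62,0,0]]' 10
```

```text
t: 2.12
eef_pos: [0.5584, 0.117, 0.1607]
tool_rot: [0.028, 0.707, -0.707, -0.028]
wrist_force: [-0.3, -0.1, 0.4]
width: 0.005
```

```bash
cat > st.py <<'E'
from h import *
from bench import monitor
import sys
s=monitor.observe()
K={1:(.5576,.1149),2:(.5529,.0649),3:(.5495,.0156),4:(.5458,-.0344)}
print(s["t"],s["eef_pos"].round(4),"above deck mm",round((s["eef_pos"][2]-.045)*1e3,2),"F",s["wrist_force"].round(2),"v",abs(s["qvel"]).max().round(4))
R0=R.from_quat(s["tool_rot"]); print("ydir",R0.apply([0,1,0]).round(4),"zdir",R0.apply([0,0,1]).round(4))
for k in K: print(k,rel(s,[*K[k],.045+.020]).round(3))
E
python3 st.py
python3 - <<'E'
from h import *
from bench import viewer
im=[viewer.snapshot(n)["image"] for n in("top","scene")]
cv2.imwrite("pics/a1.png",cv2.resize(np.hstack([im[0][120:300,180:480],im[1][120:300,160:460]]),None,fx=1.33,fy=1.33)[:,:,::-1])
E
```

```text
2.1167 [0.5584 0.117  0.1607] above deck mm 115.68 F [-0.26 -0.1   0.35] v 0.7527
ydir [ 8.e-04 -0.e+00 -1.e+00] zdir [-0.0787 -0.9969 -0.    ]
1 [0.022 3.189 0.071]
2 [0.047 3.189 1.745]
3 [0.031 3.189 3.392]
4 [0.023 3.189 5.063]
```

View pics/a1.png

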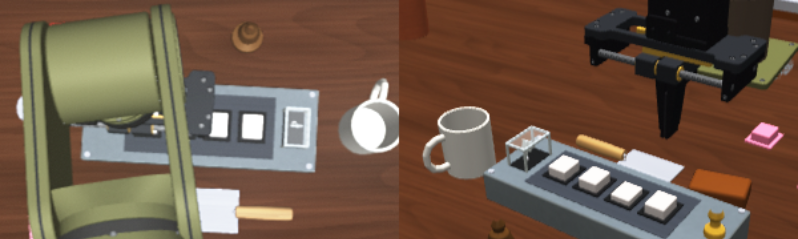

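The shut fingertips hang above the left key, at about (668,135) in the right half of the picture, with the seal, window and mug untouched. In the scene crop the second key from the left looked lowest, but I still tap in order. Going down over key 1.

```bash
python3 -m inch '[[0,0.5,0,0,0,0,0],[0,1.3,0,0,0,0,0],[0,2.0,0,0,0,0,0],[0,2.5,0,0,0,0,0],[0,2.8,0,0,0,0,0],[0,2.9,0,0,0,0,0],[0,2.9,0,0,0,0,0],[0,2.9,0,0,0,0,0]]'; python3 st.py
```

```text
t: 2.88
eef_pos: [0.5584, 0.1145, 0.0748]
tool_rot: [0.029, 0.707, -0.706, -0.028]
wrist_force: [0.3, -0.3, 0.2]
width: 0.0
2.8833 [0.5584 0.1145 0.0748] above deck mm 29.78 F [ 0.27 -0.34  0.23] v 0.0124
ydir [ 1.7e-03  1.0e-04 -1.0e+00] zdir [-7.950e-02 -9.968e-01 -3.000e-04]
1 [ 0.028  0.326 -0.01 ]
2 [0.052 0.326 1.664]
3 [0.034 0.325 3.311]
4 [0.025 0.325 4.982]
```

```bash
python3 -m inch '[[0,0.2,0,0,0,0,0],[0,0.35,0,0,0,0,0],[0,0.42,0,0,0,0,0],[0,0.46,0,0,0,0,0],[0,0.5,0,0,0,0,0],[0,0.52,0,0,0,0,0],[0,0.52,0,0,0,0,0],[0,0.52,0,0,0,0,0]]'; python3 st.py | head -1
```

```text
t: 3.55
eef_pos: [0.5577, 0.1147, 0.0583]
tool_rot: [-0.028, -0.707, 0.707, 0.028]
wrist_force: [-1.4, 0.3, 3.7]
width: 0.007
3.55 [0.5577 0.1147 0.0583] above deck mm 13.34 F [-1.37  0.3   3.7 ] v 0.0024
```

Key 1 is soft: 3.7 N at 13.3 mm above the deck, so it is up. On to key 2.

```bash
python3 -m inch '[[0,-0.3,0,0,0,0,0],[0,-0.5,0,0,0,0,0],[0,-0.5,0.5,0,0,0,0],[0.01,-0.5,1.1,0,0,0,0],[0.02,-0.5,1.5,0,0,0,0],[0.02,-0.5,1.67,0,0,0,0],[0.02,-0.4,1.67,0,0,0,0],[0.02,-0.2,1.67,0,0,0,0],[0.02,-0.1,1.67,0,0,0,0],[0.02,-0.04,1.67,0,0,0,0],[0.02,0,1.67,0,0,0,0],[0.02,0,1.67,0,0,0,0],[0.02,0,1.67,0,0,0,0]]'; python3 st.py
```

```text
t: 4.63
eef_pos: [0.5531, 0.0651, 0.0579]
tool_rot: [0.028, 0.707, -0.707, -0.028]
wrist_force: [-0.2, 0.4, -1.1]
width: 0.004
4.6333 [0.5531 0.0651 0.0579] above deck mm 12.92 F [-0.2   0.37 -1.13] v 0.0047
ydir [-2.e-04  0.e+00 -1.e+00] zdir [-0.0788 -0.9969 -0.    ]
1 [-0.019 -0.236 -1.666]
2 [ 0.006 -0.236  0.008]
3 [-0.011 -0.236  1.655]
4 [-0.019 -0.236  3.326]
```

No force at 12.9 mm, where an up key would resist, so key 2 is low. I'll bring the fingertips down in half-millimetre steps for a light touch.

```bash
python3 -m inch '[[0,0.03,0,0,0,0,0],[0,0.05,0,0,0,0,0],[0,0.05,0,0,0,0,0]]';python3 st.py|head -1; python3 -m inch '[[0,0.017,0,0,0,0,0],[0,0.017,0,0,0,0,0]]';python3 st.py|head -1
```

```text
t: 4.88
eef_pos: [0.5531, 0.0649, 0.0566]
tool_rot: [0.028, 0.707, -0.707, -0.028]
wrist_force: [0.1, 0.3, 0.1]
width: 0.006
4.8833 [0.5531 0.0649 0.0566] above deck mm 11.57 F [0.08 0.32 0.13] v 0.0026
t: 5.05
eef_pos: [0.5531, 0.0648, 0.056]
tool_rot: [-0.028, -0.707, 0.707, 0.028]
wrist_force: [0.0, -0.5, -0.1]
width: 0.006
5.05 [0.5531 0.0648 0.056 ] above deck mm 11.02 F [ 0.03 -0.51 -0.07] v 0.0018
```

```bash
python3 -m inch '[[0,0.014,0,0,0,0,0],[0,0.014,0,0,0,0,0]]';python3 st.py|head -1; python3 -m inch '[[0,0.01,0,0,0,0,0],[0,0.01,0,0,0,0,0]]';python3 st.py|head -1
```

```text
t: 5.22
eef_pos: [0.5532, 0.0648, 0.0557]
tool_rot: [0.028, 0.707, -0.707, -0.028]
wrist_force: [0.5, -0.1, 0.2]
width: 0.007
5.2167 [0.5532 0.0648 0.0557] above deck mm 10.68 F [ 0.53 -0.14  0.22] v 0.0023
t: 5.38
eef_pos: [0.5532, 0.0648, 0.0555]
tool_rot: [-0.028, -0.707, 0.707, 0.028]
wrist_force: [-0.4, -0.1, 1.6]
width: 0.009
5.3833 [0.5532 0.0648 0.0555] above deck mm 10.54 F [-0.43 -0.14  1.64] v 0.0014
```

Contact begins at 10.5 mm. One more small step to make the touch certain.

```bash
python3 -m inch '[[0,0.006,0,0,0,0,0],[0,0.006,0,0,0,0,0]]';python3 st.py|head -1
```

```text
t: 5.55
eef_pos: [0.5532, 0.0648, 0.0555]
tool_rot: [-0.028, -0.707, 0.707, 0.028]
wrist_force: [-1.6, 0.1, 2.2]
width: 0.004
5.55 [0.5532 0.0648 0.0555] above deck mm 10.45 F [-1.6   0.1   2.17] v 0.0018
```

Key 2 is firm: 2.2 N at 10.45 mm with no travel, so it is the latched one. I still have to tap keys 3 and 4.

```bash
python3 -m inch '[[0,-0.4,0,0,0,0,0],[0,-0.6,0,0,0,0,0],[0,-0.6,0.5,0,0,0,0],[-0.01,-0.6,1.1,0,0,0,0],[-0.01,-0.6,1.5,0,0,0,0],[-0.01,-0.6,1.65,0,0,0,0],[-0.01,-0.5,1.65,0,0,0,0],[-0.01,-0.3,1.65,0,0,0,0],[-0.01,-0.2,1.65,0,0,0,0],[-0.01,-0.14,1.65,0,0,0,0],[-0.01,-0.1,1.65,0,0,0,0],[-0.01,-0.1,1.65,0,0,0,0],[-0.01,-0.1,1.65,0,0,0,0]]'; python3 st.py
```

```text
t: 6.63
eef_pos: [0.5492, 0.0158, 0.0582]
tool_rot: [0.028, 0.707, -0.706, -0.028]
wrist_force: [-1.8, -0.0, 3.4]
width: 0.006
6.6333 [0.5492 0.0158 0.0582] above deck mm 13.2 F [-1.82 -0.01  3.35] v 0.0037
ydir [-1.e-03  3.e-04 -1.e+00] zdir [-7.880e-02 -9.969e-01 -2.000e-04]
1 [-0.018 -0.226 -3.314]
2 [ 0.007 -0.226 -1.64 ]
3 [-0.009 -0.227  0.007]
4 [-0.018 -0.227  1.678]
```

Key 3 is soft: 3.4 N at 13.2 mm. Key 4 next, the same way.

```bash
python3 -m inch '[[0,-0.3,0,0,0,0,0],[0,-0.5,0,0,0,0,0],[0,-0.5,0.5,0,0,0,0],[-0.01,-0.5,1.1,0,0,0,0],[-0.02,-0.5,1.5,0,0,0,0],[-0.02,-0.5,1.67,0,0,0,0],[-0.02,-0.4,1.67,0,0,0,0],[-0.02,-0.2,1.67,0,0,0,0],[-0.02,-0.1,1.67,0,0,0,0],[-0.02,-0.04,1.67,0,0,0,0],[-0.02,0,1.67,0,0,0,0],[-0.02,0,1.67,0,0,0,0],[-0.02,0,1.67,0,0,0,0]]'; python3 st.py
```

```text
t: 7.72
eef_pos: [0.5458, -0.0341, 0.0582]
tool_rot: [0.028, 0.707, -0.706, -0.028]
wrist_force: [-2.3, -0.1, 3.0]
width: 0.003
7.7167 [ 0.5458 -0.0341  0.0582] above deck mm 13.16 F [-2.3  -0.08  2.96] v 0.0027
ydir [-1.1e-03  4.0e-04 -1.0e+00] zdir [-7.880e-02 -9.969e-01 -3.000e-04]
1 [-0.    -0.226 -4.983]
2 [ 0.025 -0.227 -3.309]
3 [ 0.008 -0.227 -1.662]
4 [-0.    -0.228  0.009]
```

Key 4 is soft too, 3.0 N. Going back above key 2.

```bash
python3 -m inch '[[0,-0.3,0,0,0,0,0],[0,-0.5,0,0,0,0,0],[0,-0.5,-0.5,0,0,0,0],[0.02,-0.5,-1.3,0,0,0,0],[0.025,-0.5,-2.1,0,0,0,0],[0.025,-0.5,-2.8,0,0,0,0],[0.025,-0.5,-3.2,0,0,0,0],[0.025,-0.4,-3.32,0,0,0,0],[0.025,-0.2,-3.32,0,0,0,0],[0.025,-0.1,-3.32,0,0,0,0],[0.025,-0.1,-3.32,0,0,0,0]]'; python3 st.py
python3 - <<'E'
from h import *
from bench import viewer
im=viewer.snapshot("scene")["image"]
cv2.imwrite("pics/b1.png",cv2.resize(im[180:350,180:450],None,fx=2.9,fy=2.9,interpolation=cv2.INTER_CUBIC)[:,:,::-1])
E
```

```text
t: 8.63
eef_pos: [0.5522, 0.064, 0.0597]
tool_rot: [-0.027, -0.706, 0.707, 0.029]
wrist_force: [0.5, -0.3, -0.3]
width: 0.004
8.6333 [0.5522 0.064  0.0597] above deck mm 14.69 F [ 0.49 -0.29 -0.34] v 0.0089
ydir [-2.5e-03 -3.0e-04 -1.0e+00] zdir [-8.010e-02 -9.968e-01  5.000e-04]
1 [-0.041 -0.178 -1.707]
2 [-0.019 -0.177 -0.033]
3 [-0.037 -0.176  1.614]
4 [-0.048 -0.175  3.285]
```

View pics/b1.png

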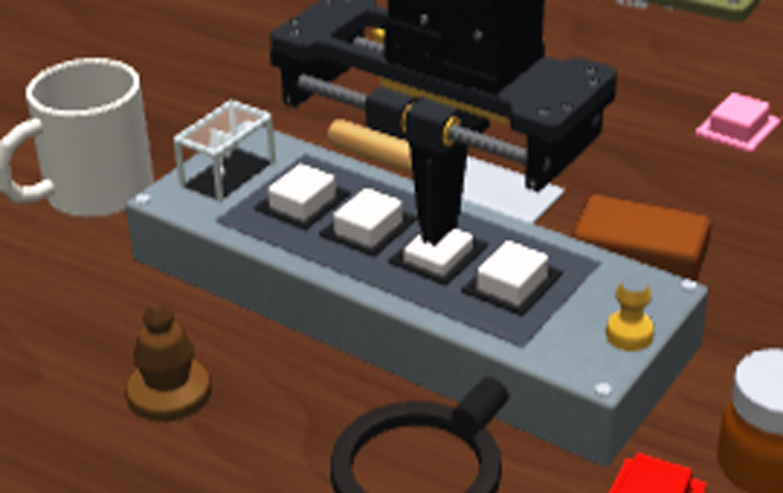

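The fingertips are over the visibly lower key 2, at (438,245) in the crop, and the flag is still upright. Pressing now.

```bash
python3 -m inch '[[0,0.1,0,0,0,0,0],[0,0.2,0,0,0,0,0],[0,0.27,0,0,0,0,0],[0,0.32,0,0,0,0,0],[0,0.34,0,0,0,0,0],[0,0.36,0,0,0,0,0],[0,0.36,0,0,0,0,0]]'; python3 st.py|head -1
```

```text
t: 9.27
eef_pos: [0.5536, 0.0642, 0.0515]
tool_rot: [-0.028, -0.706, 0.707, 0.028]
wrist_force: [-3.3, -1.2, 8.1]
width: 0.01
9.2667 [0.5536 0.0642 0.0515] above deck mm 6.53 F [-3.33 -1.19  8.05] v 0.0042
```

```bash
python3 -m inch '[[0,0.05,0,0,0,0,0],[0,0.09,0,0,0,0,0],[0,0.11,0,0,0,0,0],[0,0.11,0,0,0,0,0]]'; python3 st.py|head -1
```

```text
t: 9.6
eef_pos: [0.5537, 0.0642, 0.0492]
tool_rot: [-0.028, -0.706, 0.707, 0.028]
wrist_force: [-5.7, -2.2, 12.1]
width: 0.003
9.6 [0.5537 0.0642 0.0492] above deck mm 4.18 F [-5.7  -2.16 12.14] v 0.0021
```

```bash
python3 -m inch '[[0,0.03,0,0,0,0,0],[0,0.05,0,0,0,0,0],[0,0.05,0,0,0,0,0],[0,0.05,0,0,0,0,0],[0,0.05,0,0,0,0,0],[0,0.05,0,0,0,0,0],[0,0.05,0,0,0,0,0]]'; python3 st.py|head -1;python3 - <<'E'
from h import *
from bench import viewer
im=viewer.snapshot("scene")["image"]
cv2.imwrite("pics/b2.png",cv2.resize(im[180:350,180:450],None,fx=2.9,fy=2.9,interpolation=cv2.INTER_CUBIC)[:,:,::-1])
E
```

```text
t: 10.18
eef_pos: [0.5537, 0.0642, 0.049]
tool_rot: [-0.028, -0.706, 0.707, 0.028]
wrist_force: [-9.4, -2.4, 19.9]
width: 0.008
10.1833 [0.5537 0.0642 0.049 ] above deck mm 4.02 F [-9.38 -2.4  19.93] v 0.0016
```

View pics/b2.png

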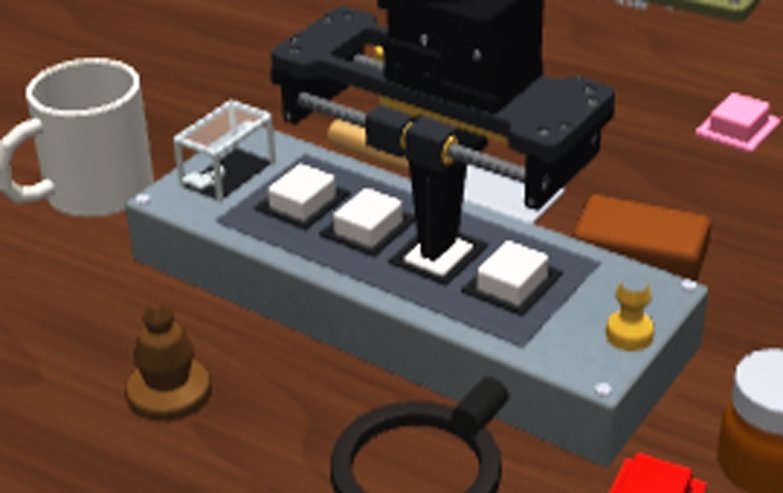

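Key 2 is at its stop (4.02 mm), has been held for more than 0.5 s, and the flag is tipped over backwards at (200,180). Letting go, straight up.

```bash
python3 -m inch '[[0,-0.1,0,0,0,0,0],[0,-0.25,0,0,0,0,0],[0,-0.45,0,0,0,0,0],[0,-0.7,0,0,0,0,0],[0,-1.2,0,0,0,0,0],[0,-2,0,0,0,0,0],[0,-2.8,0,0,0,0,0],[0,-3.4,0,0,0,0,0],[0,-3.7,0,0,0,0,0],[0,-3.7,0,0,0,0,0],[0,-3.7,0,0,0,0,0],[0,-3.7,0,0,0,0,0]]'; python3 st.py|head -1;python3 - <<'E'
from h import *
from bench import viewer
im=viewer.snapshot("scene")["image"]
cv2.imwrite("pics/b3.png",cv2.resize(im[180:350,180:450],None,fx=2.9,fy=2.9,interpolation=cv2.INTER_CUBIC)[:,:,::-1])
im=viewer.snapshot("top")["image"]
cv2.imwrite("pics/b4.png",im[:,:,::-1])
E
```

```text
t: 11.23
eef_pos: [0.5522, 0.0648, 0.1547]
tool_rot: [-0.027, -0.707, 0.707, 0.029]
wrist_force: [-0.5, 0.2, -0.5]
width: 0.005
11.2333 [0.5522 0.0648 0.1547] above deck mm 109.72 F [-0.51  0.21 -0.54] v 0.0078
```

View pics/b3.png

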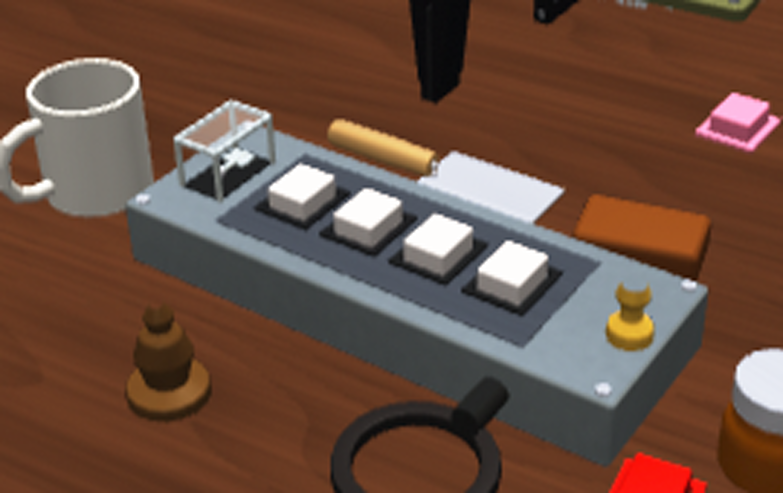

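View pics/b4.png

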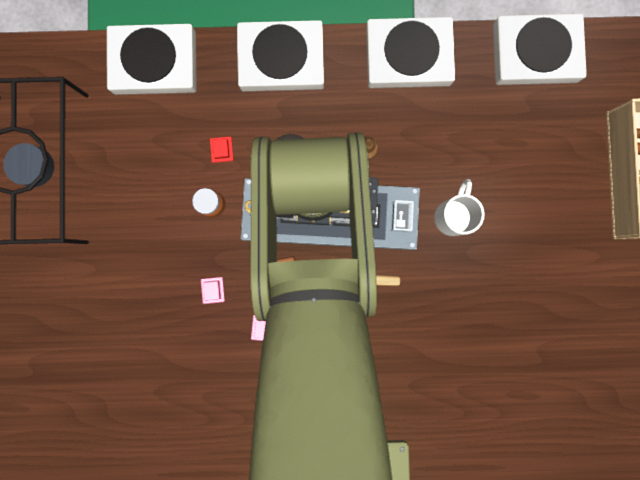

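All four caps now look level, and the flag has fallen towards the robot, at (238,158). I'll let it settle and check the flag enlarged before handing in.

```bash
python3 -m inch '[[0,0,0,0,0,0,0],[0,0,0,0,0,0,0],[0,0,0,0,0,0,0],[0,0,0,0,0,0,0],[0,0,0,0,0,0,0],[0,0,0,0,0,0,0]]' | head -1;python3 - <<'E'
from h import *
from bench import viewer
a=viewer.snapshot("scene")["image"][205:265,230:300]; b=viewer.snapshot("top")["image"][180:240,375:435]
f=lambda i:cv2.resize(i,(390,390),interpolation=cv2.INTER_CUBIC)
cv2.imwrite("pics/b5.png",np.hstack([f(a),f(b)])[:,:,::-1])
E
```

```text
t: 11.83
```

View pics/b5.png

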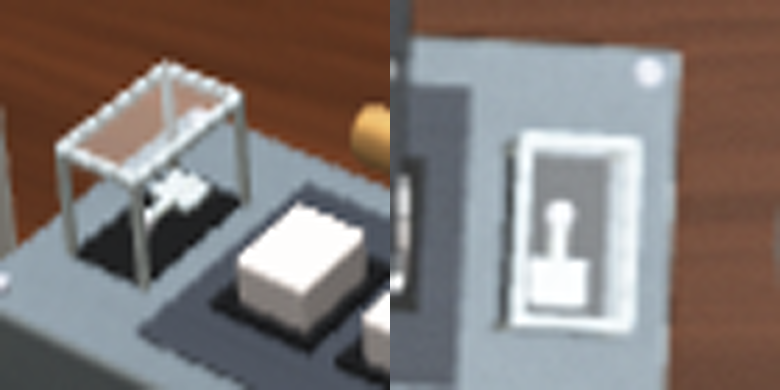

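The flag lies flat towards the robot, seen full length in the top view at (560,250) of the enlargement. Handing in.

```bash
python3 -c "
from bench import job_done
print(job_done())"
```

```text
the job is handed in; nothing more can be done
None
```

The latched key was the second from the left. I pressed it to its stop and let it go, and it popped up level with the others. The job was handed in at about 12 s; no verdict is reported.

- **Taps, left to right:** keys 1, 3 and 4 were soft, reading 3.7, 3.4 and 3.0 N vertically at about 3 mm down. Key 2 gave no force until 10.5 mm above the deck, then was firm at about 2.2 N. The readings scatter by up to about 1 N.
- **Press:** I took key 2 down to 4.0 mm above the deck and held it over half a second. The peak vertical force was about 20 N, because I pushed a little past the stop to be sure of it. The flag tipped over backwards as it should.
- **Last checks:** the four caps look level and the flag lies flat towards the robot in both views. The gripper is about 110 mm above the deck and touching nothing. Everything else visible looks unmoved. In the last top view the arm hid part of the box, and I did not measure the bystanders' positions again.

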